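# Secure a well plate and hold the reading mirror on its strip

## Robot

A 6-joint arm with a two-finger parallel gripper is mounted at the origin on the work surface. World frame = base frame: x ahead of the robot, y to its left, z up, the work surface at z = 0. Lengths are in m, angles in rad, forces in N, time in s.
With the tool pointing down it reaches from about 0.375 to 0.75 m from the base axis. Payload 9 kg.
Tool frame: the origin (TCP) lies on the centre line of the jaws, within the pads' length; the fingertips stand 25 mm ahead of it and the grasp point (between the pads) lies 6 mm ahead of it; z points along the fingers, y is the line along which they close (so a half turn about z gives the same grasp; the last joint's range is limited). The gripper opens to 85 mm and grips with 20 to 120 N. Pads are 22 mm wide; open, the fingers measure 114 mm over their backs; the gripper's body (76 mm by 85 mm) begins 54 mm behind the grasp point. The pads swing forward as they close: fully open they stand 13 mm farther back than shut.
Start: joints at [-1.486, 0.104, 0.097, 1.564, 0, 1.353], TCP at [0.179, -0.573, 0.236] pointing down, gripper open.
Joint ranges: [-2.99, 2.99], [-0.84, 1.86], [-1.1, 1.16], [-1.84, 2.11], [-1.51, 1.56], [-3.14, 3.14]. Speed limits (rad/s): [2.22, 2.22, 2.57, 3.14, 3.14, 3.14].

## Interface

Orientations are given as a rotation vector (axis times angle).
In Python, from cell import manip gives the robot as it stands.
- The arm moves only by the shell command python3 -m pendant 'ROWS' [OPENING]. ROWS is JSON, one flat list of numbers, 6 for each row, row after row: the shift along the tool's x, y, z as a fraction of full scale, then the turn, a rotation vector about the tool's x, y, z as a fraction of full scale. In form: [x, y, z, wx, wy, wz, x, y, z, wx, wy, wz, ...]. A call has 1 to 10 rows; each row shifts and turns the commanded pose from where the row before left it, along the tool's axes as they then stand; what a row does not reach is not made up. Full scale, the value 1, is 0.025 m for a shift and 8 degrees for a turn. A row lasts 1/10 s, in which the tool goes at most 50 mm and 8.59 degrees, less where a joint would pass 70% of its speed; a pose out of reach is approached as far as the arm can. A call with a number of a shift or a turn outside -1 to 1 is refused whole. A call with a gripper value outside its range is refused whole. OPENING is the opening, from 0 (shut) to 1 (fully open), set as the call begins (- or left out, the last holds). The fingers move at their own pace and stop on an object; the grip force is fixed at half the most. Time passes only in rows, so rows that do not move let the fingers close. It gives the time, the measured TCP pose, the force, the opening and the grip force at its end, in the units of the state.
- manip.read_state(): the state, without advancing time (a new reading comes with each control period).
- manip.capture(name): name is "side" or "top" or "wrist"; returns a dict with "img" (420x560x3 uint8, red, green, blue), "camera_matrix" (3x3 intrinsics, pixels), "R" (3x3) and "t" (3): a world point X has camera coordinates R X + t; the wrist camera has in their place "T_tool_cam" (4x4, takes a point from camera to tool coordinates, whose origin is the TCP and whose axes are the flange's). Camera axes: x right, y down, z forward; pixel columns grow to the right and rows downward; lengths in m; the calibration is good to about 2 mm. A picture is of the moment at which its call begins: read the wrist's pose just before it. There is no depth.
- manip.hand_in(): hands the job in; it is judged then, once.
The state is a dict: "clock": time; "q": joint angles; "dq": joint speeds; "joint_efforts": joint torques, N m; "position": TCP position; "tcp_rot": TCP orientation; "wrist_force": force on the tool from outside, world axes, zero at the start; "moment": the same for the moment, N m; "finger_gap": finger opening in m; "gripper_force": force on a finger pad.
Only numpy, scipy, OpenCV 4.12 (cv2) and the standard library are available. Lean on these libraries where they do the work, as an engineer would, in place of code of your own. Each camera call takes 0.05 s, during which the arm holds its last target. There are 200 camera calls.

## Task

On the strip reading stand, first turn the swing clip square over the end of the well plate so that the plate is secured. Then take the mirror's crank handle and tilt the mirror until the camera sees the underside of the strip of wells reflected in the middle of the mirror; the slack mirror falls back if let go, so finish while holding the handle still at that angle. Leave the camera arm where it is set, keep the plate in its nest, and do not disturb the things around the stand.

Things in the scene. Friction and masses are not known exactly. Their poses are not given: they have to be found in the camera images.
- stand: Grey reading stand fixed to the bench. Origin at bench level under the middle of the mirror's axis; x runs from the robot's end towards the camera, y (left) along the mirror's axis, z up. Base 220 (x) by 150 mm (y). Side cheeks, outer faces y = +-63 mm, carry the mirror shaft at height 65 mm and the stage: a ring with open window, x -102 to +76, y +-66 mm, top at 142 mm, 5 mm lips round the plate.
- plate: Loose white well-plate frame, 128 mm (x) by 86 mm (y) by 14.4 mm high, 70 g, lying in the nest on the stage, axes parallel to the stand's. Origin at the centre of its underside, 142 mm above the bench; its top is 156.4 mm above the bench. It holds one strip of eight clear wells that runs along y.
- strip (a point): Middle of the underside of the strip of eight wells (dark red spots at the bottoms of the wells): the target to be seen in the mirror. It is 4.5 mm on the camera's side of the plate's middle, 80 mm above the mirror's axis. Strip 8.5 mm wide, 78 mm long.
- clip_pivot (a point): Upright axis of the swing clip, at the robot's end of the stage (stand x = -86 mm, y = 0), 175 mm above the bench, at the height of the middle of the thumb pin.
- clip_pin (a point): Middle of the black upright thumb pin near the free end of the swing clip: 10 mm diameter, standing 22 mm tall on the clip's flat bar (164 to 186 mm above the bench), 26 mm from the pivot. The bar is aluminium, 14 mm wide, 6 mm thick, its underside 158 mm above the bench, and it passes 1.6 mm over the plate's top.
- clip (a joint): Turn of the swing clip about its upright pivot, rad. 0: open, pointing along the stand's +y; grows clockwise as seen from above; 1.571: end stop, pointing along the stand's +x, square over the plate's end (secured). Stays where it is left; about 1.2 N at the pin turns it.
- handle_grip (a point): Point to hold on the mirror's crank handle, a black round bar 14 mm thick, 62 mm long, level, parallel to the stand's y. On the bar's axis at stand y = -112 mm, 27 mm from its outer end; flat crank arm ends at y = -77 mm. Bar is 130 mm from the mirror's axis; parked, the crank leans 65 degrees from upright towards the robot (bar 120 mm above the bench); tilting swings it up and away from robot.
- mirror: The tilting part: mirror plate in a black backing, shaft, crank arm and handle bar, one solid of about 260 g. Origin at the middle of the mirror's face, on its axis; z is the mirror's normal, y runs along the axis.
- mirror_tilt (a joint): Tilt of the mirror about its level axis, rad. 0: parked on its stop, lying flat, face up. The value is the angle of the mirror's normal from upright, leaning towards the camera; far stop at 1.05. Almost no friction: the crank's weight brings it back to 0 when let go (about 1 N at the handle lifts it).
- mirror_centre (a point): Middle of the reflecting face, on the mirror's axis, 65 mm above the bench. Mirror 76 mm by 100 mm (long side along the axis). The strip is seen in the middle of the mirror when the mirror's normal halves the angle between the directions from here to the strip and to the lens, in the stand's upright x-z plane.
- lens (a point): Front of the camera's lens, 150 mm from the mirror's axis, straight in front of the middle of the mirror and pointing at it. A small black camera on a swing arm.
- camera_arm (a joint): Elevation of the lens as seen from the mirror's axis, rad: 0 level with the axis, positive above. Set differently each time (-0.07 to 0.49) and clamped. The arm runs along the left (+y) side of the stand.
- tip_box: Bystander: closed pipette-tip box, 83 by 121 by 67 mm, on the bench left of the stand. Origin at the centre of its underside.
- tube_rack: Bystander: low blue rack with microtubes, 56 by 96 by 42 mm, on the bench left of the stand. Origin at the centre of its underside.
- waste_pot: Bystander: white open pot, 80 mm across, 85 mm high, on the bench right of the stand. Origin at the centre of its underside.
There are look-alikes about, which are no part of the job. Of the things shaped like the plate, the white one is meant.

How it is judged:
By the outcome, as a careful person would: the job done as asked, in the order asked, and still so for the second after the job is handed in, while the arm keeps its last pose, push and grip.
It also fails if it takes over 45 s, if anything falls off the work surface, if the arm or the gripper's body presses on something with over 40 N, if the wrist force passes 120 N, or if a joint passes its speed limit or range.

## Working session

There is one attempt and no reset: what is moved stays moved. The work goes in short steps, Python scripts to look and compute and a shell command to move; the robot and the scene stay as the last step left them, time stands still between calls to the robot, and variables do not carry over. Pictures are saved under pics/ and viewed, at most 10 in all, crops included, and the job is handed in when it is done.

```bash
mkdir -p pics; ls
python3 - <<'E'
from cell import manip
import cv2,numpy as np
s=manip.read_state(); print(s)
for n in("side","top"):
    c=manip.capture(n); cv2.imwrite(f"pics/{n}0.png",c["img"][:,:,::-1]); print(n,c["camera_matrix"].tolist(),c["R"].tolist(),c["t"])
    np.savez(f"{n}0.npz",**c)
c=manip.capture("wrist");print(c["camera_matrix"].tolist(),c["T_tool_cam"].tolist())
E
```

```text
pics
{'clock': 0.0, 'q': array([-1.48567240e+00,  1.04708574e-01,  9.64447570e-02,  1.56390682e+00,
       -2.00683510e-05,  1.35312713e+00]), 'dq': array([-0.00115794,  0.00060279, -0.00015424, -0.00026039, -0.00093539,
       -0.00012903]), 'joint_efforts': array([-5.41704459e-03, -5.56933415e+01,  5.03649938e+01,  1.71903142e-02,
       -5.54256185e-04,  1.29394743e-05]), 'position': array([ 0.17890361, -0.57234958,  0.23480341]), 'tcp_rot': array([-3.10430035e+00, -4.73604432e-01, -1.11459230e-04]), 'wrist_force': array([-0.55245967, -0.16323224, -0.53420608]), 'moment': array([-0.02816448,  0.0360612 ,  0.04621383]), 'gripper_force': 0.0, 'finger_gap': 0.0853720818326122}
side [[380.3262050469603, 0.0, 279.5201533434278], [0.0, 380.3262050469603, 208.27728139416215], [0.0, 0.0, 1.0]] [[0.9968076970336605, -0.07921534400866756, -0.009967166500020807], [-0.061679895291594906, -0.6847857769447033, -0.7261294858433014], [0.05069522316026006, 0.7244262343177723, -0.6874857274015976]] [-0.56224034  0.1637338   1.00260227]
top [[400.27001820810773, 0.0, 279.7777816509103], [0.0, 400.27001820810773, 211.8302315491162], [0.0, 0.0, 1.0]] [[-0.021642599912497427, -0.9994970452043621, -0.02317875097533387], [-0.9945499327502847, 0.023889018687328758, -0.10148766453397615], [0.10199033844159935, 0.02085596830419127, -0.9945667395658586]] [0.10446774 0.56883807 0.99501244]
[[346.5727243789136, 0.0, 280.1866960257688], [0.0, 346.5727243789136, 206.20560643376567], [0.0, 0.0, 1.0]] [[0.0005922038937754691, -0.9556807551422788, -0.29440438778189437, 0.07417318915420858], [0.9999994515758991, 0.0008202629901504172, -0.0006511655151949278, 0.00029296459232164285], [0.0008637953747195039, -0.29440384070067915, 0.9556807167868565, -0.13829006190934767], [0.0, 0.0, 0.0, 1.0]]
```

View pics/side0.png

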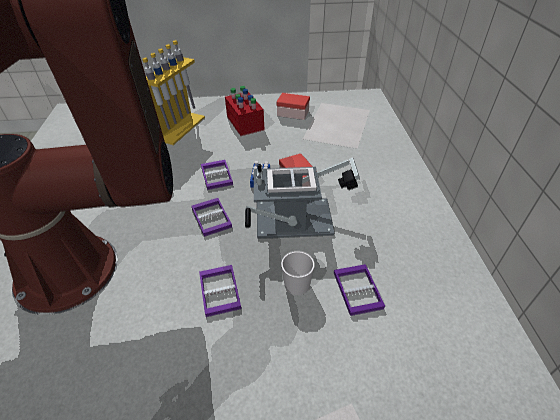

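View pics/top0.png

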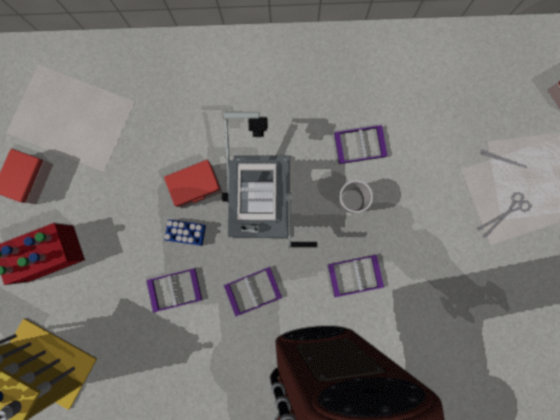

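The side view shows the white plate on the stand at about (292,180), the handle at (248,217) and the lens at (348,180). The top view has the plate at (258,192), the handle at (303,244), the lens at (258,126), and the clip near (250,228). The look-alikes are the purple frames, in the side view at (216,174), (212,216), (220,290) and (359,290). I choose the white frame on the grey stand and check it close up.

```bash
cat > h.py <<'E'
import numpy as np,cv2
from scipy.spatial.transform import Rotation as Ro
def ray(c,u,v):
    d=c["R"].T@np.linalg.inv(c["camera_matrix"])@np.array([u,v,1.]);o=-c["R"].T@c["t"];return o,d
def onz(c,u,v,z):
    o,d=ray(c,u,v);return o+d*(z-o[2])/d[2]
def proj(c,X):
    p=c["camera_matrix"]@(c["R"]@np.asarray(X)+c["t"]);return p[:2]/p[2]
def wristcal(c,s):
    T=c["T_tool_cam"];Rt=Ro.from_rotvec(s["tcp_rot"]).as_matrix()
    Rc=Rt@T[:3,:3];o=Rt@T[:3,3]+s["position"]
    return dict(camera_matrix=c["camera_matrix"],R=Rc.T,t=-Rc.T@o,img=c["img"])
def tri(rs):
    A=0;b=0
    for o,d in rs:
        d=d/np.linalg.norm(d);P=np.eye(3)-np.outer(d,d);A=A+P;b=b+P@o
    return np.linalg.solve(A,b)
E
python3 - <<'E'
from h import *
s=dict(np.load("side0.npz"));t=dict(np.load("top0.npz"))
a=cv2.resize(t["img"][95:260,190:330],None,fx=3.6,fy=3.6,interpolation=cv2.INTER_CUBIC)
b=cv2.resize(s["img"][145:245,235:375],None,fx=5,fy=5,interpolation=cv2.INTER_CUBIC)
cv2.imwrite("pics/ct.png",a[:,:,::-1]);cv2.imwrite("pics/cs.png",b[:,:,::-1])
print("handle",tri([ray(s,248,217),ray(t,303,244)]),"lens",tri([ray(s,348,180),ray(t,258,126)]),"plate",onz(t,258,192,.156),onz(s,292,180,.156))
hsv=cv2.cvtColor(t["img"],cv2.COLOR_RGB2HSV)
m=((hsv[...,2]<40)).astype(np.uint8);m[:225]=0;m[262:]=0;m[:,:280]=0;m[:,335:]=0
c=max(cv2.findContours(m,0,2)[0],key=cv2.contourArea);print(cv2.minAreaRect(c))
E
```

```text
handle [0.48654834 0.0374448  0.11798406] lens [0.76398524 0.13577913 0.13913481] plate [0.60437763 0.13704459 0.156     ] [0.60947565 0.12954338 0.156     ]
((303.0, 244.0), (4.0, 24.0), 90.0)
```

View pics/ct.png

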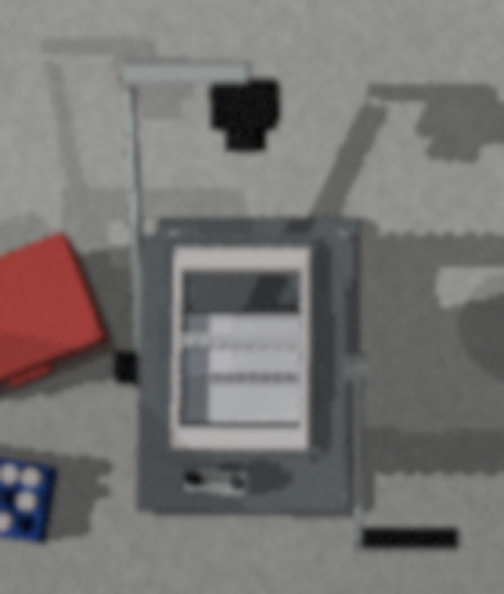

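View pics/cs.png

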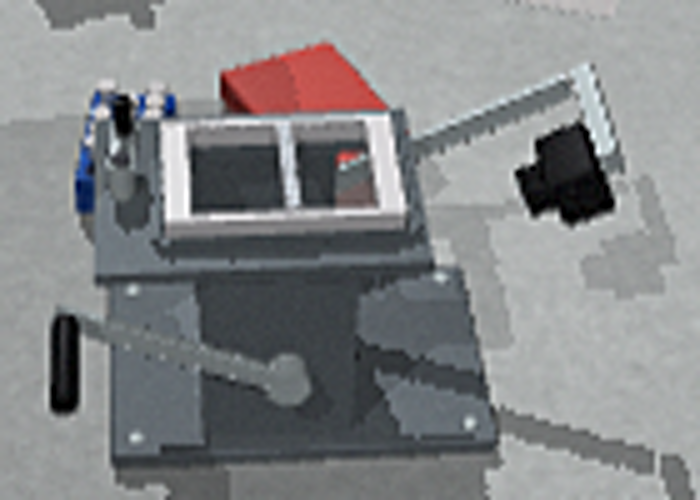

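The crops confirm it: white plate with the strip, on the grey stand. The clip's pin is at about (122,110) in the side crop, the pivot at (122,180), and the black bar at (63,362) in the side crop and (410,538) in the top crop. The clip is open towards +y.

Run:
```python
from h import *
s=dict(np.load("side0.npz"));t=dict(np.load("top0.npz"))
np.set_printoptions(precision=4,suppress=True)
T=np.array([(172,247),(310,247),(310,450),(170,450)])/3.6+[190,95]
S=np.array([(393,113),(405,212),(165,225),(160,122)])/5+[235,145]  # +x+y, +x-y, -x-y, -x+y
for c,P,n in((t,T,'top'),(s,S,'side')):
    W=np.array([onz(c,u,v,.1564) for u,v in P]);print(n,W[:,:2].tolist(),W.mean(0))
    dx=W[0]+W[1]-W[2]-W[3];print("yaw",np.degrees(np.arctan2(dx[1],dx[0])),[np.linalg.norm(W[i]-W[i-1]) for i in range(4)])
W=[tri([ray(t,*a),ray(s,*b)]) for a,b in zip(T,S)];print("tri",np.array(W),np.mean(W,0))
f=lambda x,y:(190+x/3.6,95+y/3.6)
g=lambda x,y:(235+x/5,145+y/5)
print("bar ends",tri([ray(t,*f(362,538)),ray(s,*g(65,318))]),tri([ray(t,*f(458,537)),ray(s,*g(63,408))]))
print("pin",tri([ray(t,*f(190,475)),ray(s,*g(122,112))]),"pivot",tri([ray(t,*f(240,480)),ray(s,*g(120,168))]))
print("lensfront",tri([ray(t,*f(245,150)),ray(s,*g(525,187))]))
```

```text
top [[0.6707971575382912, 0.18207761576722875], [0.6684501041281004, 0.09475575542490501], [0.5399359195265463, 0.09741891629817011], [0.5419917168781997, 0.18474122791728984]] [0.6053 0.1397 0.1564]
yaw -1.1859104310719024 [np.float64(0.12883297859370596), np.float64(0.08735339691937904), np.float64(0.12854177558147858), np.float64(0.08734650771071341)]
side [[0.674839826437247, 0.17772619623074204], [0.6688511016297692, 0.09287692402849801], [0.5429629421027624, 0.09387287229250596], [0.5452144674366979, 0.18151847547306288]] [0.608  0.1365 0.1564]
yaw -1.0735757604721654 [np.float64(0.12968082000771353), np.float64(0.08506035397334179), np.float64(0.12589209912477312), np.float64(0.08767451809512843)]
tri [[0.6738 0.1826 0.1522]
 [0.669  0.0948 0.1547]
 [0.5417 0.0976 0.153 ]
 [0.5438 0.1852 0.1534]] [0.6071 0.1401 0.1533]
bar ends [0.4867 0.0663 0.1202] [0.4852 0.0045 0.117 ]
pin [0.5247 0.1705 0.1732] pivot [0.5218 0.1412 0.158 ]
lensfront [0.7417 0.1366 0.1313]
```

```bash
python3 -m pendant '[0,0,-1,0,0,-0.87,0,0,-1,0,0,-0.87,0,0,-1,0,0,-0.87,0,0,-1,0,0,-0.85,0.97,-0.39,0,0,0,0,0.97,-0.39,0,0,0,0,0.97,-0.39,0,0,0,0,0.97,-0.39,0,0,0,0,0.97,-0.39,0,0,0,0,0.97,-0.39,0,0,0,0]'
python3 -m pendant '[0.97,-0.39,0,0,0,0,0.97,-0.39,0,0,0,0,0.97,-0.39,0,0,0,0,0.97,-0.39,0,0,0,0,0.97,-0.39,0,0,0,0,0.97,-0.39,0,0,0,0,0.97,-0.39,0,0,0,0,0.97,-0.39,0,0,0,0,0.97,-0.39,0,0,0,0,0.97,-0.39,0,0,0,0]'
python3 -m pendant '[0.97,-0.39,0,0,0,0,0.97,-0.39,0,0,0,0,0.97,-0.39,0,0,0,0,0.97,-0.39,0,0,0,0,0.97,-0.39,0,0,0,0,0.97,-0.39,0,0,0,0,0.97,-0.39,0,0,0,0,0.97,-0.39,0,0,0,0]' 0.3
python3 - <<'E'
from cell import manip
from h import *
s=manip.read_state();c=wristcal(manip.capture("wrist"),s);np.savez("w1.npz",**c);cv2.imwrite("pics/w1.png",c["img"][:,:,::-1])
print(s["position"],s["q"],Ro.from_rotvec(s["tcp_rot"]).as_matrix().round(3).tolist())
E
```

```text
clock: 1.15
position: [0.2407, -0.4273, 0.3354]
tcp_rot: [-2.902, -1.203, -0.0]
wrist_force: [-0.0, -0.1, -0.5]
finger_gap: 0.0851
gripper_force: 0.0
clock: 2.15
position: [0.343, -0.1869, 0.3355]
tcp_rot: [2.902, 1.203, -0.0]
wrist_force: [0.1, -0.1, -0.8]
finger_gap: 0.0855
gripper_force: 0.0
clock: 2.95
position: [0.4249, 0.0055, 0.3355]
tcp_rot: [2.902, 1.203, -0.0]
wrist_force: [0.5, -0.6, -0.5]
finger_gap: 0.0253
gripper_force: 0.0
[0.42493167 0.00553687 0.33545603] [-2.96789018e-01 -3.73641162e-01 -1.56535094e-01  1.78794554e+00
 -1.11914196e-04  2.05880580e+00] [[0.707, 0.708, -0.0], [0.708, -0.707, -0.0], [-0.0, 0.0, -1.0]]
```

View pics/w1.png

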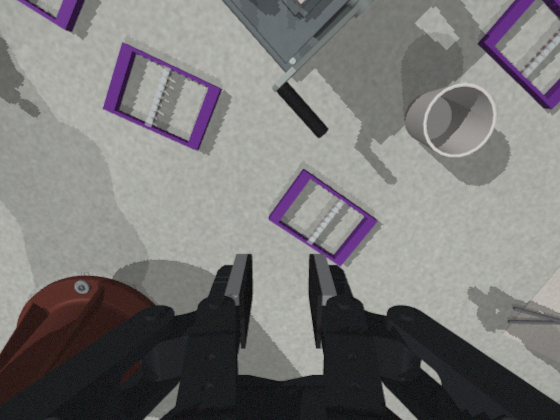

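The wrist view shows the handle at (302,108), the waste pot at (455,120), and a purple frame at (322,215). I'm still short of the clip, so I move on.

```bash
python3 -m pendant '[0.9,-0.3,0,0,0,0,0.9,-0.3,0,0,0,0,0.9,-0.3,0,0,0,0,0.9,-0.3,0,0,0,0,0.9,-0.3,0,0,0,0,0,0,0,0,0,0]'
python3 - <<'E'
from cell import manip
from h import *
s=manip.read_state();c=wristcal(manip.capture("wrist"),s);np.savez("w2.npz",**c);cv2.imwrite("pics/w2.png",c["img"][:,:,::-1])
print(s["position"])
E
```

```text
clock: 3.6
position: [0.4781, 0.1123, 0.3349]
tcp_rot: [-2.9, -1.206, 0.001]
wrist_force: [-0.4, 0.4, -0.2]
finger_gap: 0.0255
gripper_force: 0.0
[0.47811061 0.11230155 0.33493093]
```

View pics/w2.png

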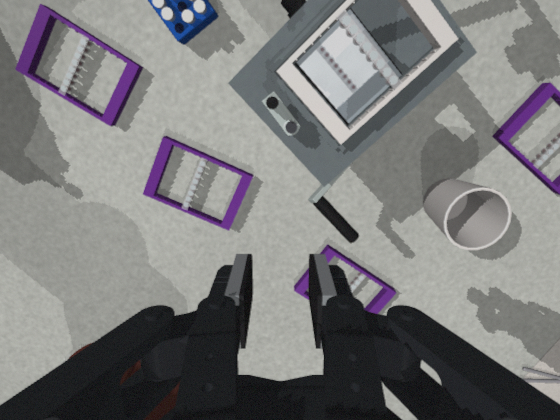

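The pin top is at about (272,102) and the pivot screw at (291,128), with the bar ends at (316,196) and (353,238). The stage corners are at (230,80), (326,183) and (475,45).

Run:
```python
from h import *
np.set_printoptions(precision=4,suppress=True)
w=dict(np.load("w2.npz"));s=dict(np.load("side0.npz"));t=dict(np.load("top0.npz"))
g=cv2.cvtColor(w["img"],cv2.COLOR_RGB2GRAY)
m=(g<45).astype(np.uint8);n,l,st,ce=cv2.connectedComponentsWithStats(m)
for i in range(1,n):
    if st[i,4]>20 and ce[i][1]<250: print(ce[i],st[i])
print("pin",onz(w,272,102,.186),"pivot",onz(w,291,128,.166))
C=[onz(w,*p,.142) for p in((230,80),(326,183),(475,45))];print("stage",np.array(C))
a,b,d=C
print("sizes",np.linalg.norm(b-a),np.linalg.norm(d-b),"yaws",np.degrees(np.arctan2(*(d-b)[1::-1])),np.degrees(np.arctan2(*(a-b)[1::-1]))-90)
for yaw in(-1.2,-2.):
    R=Ro.from_euler('z',yaw,degrees=True).as_matrix()
    print("origin",b[:2]-(R@[-.102,-.066,0])[:2],d[:2]-(R@[.076,-.066,0])[:2],a[:2]-(R@[-.102,.066,0])[:2])
```

```text
[181.9296   5.4366] [178   1  11  10  71]
[292.0435   5.3261] [281   0  24  17 230]
[198.7528  27.4944] [180  11  37  33 267]
[41.9575 49.5159] [ 28  15  31  75 471]
[179.0267  27.44  ] [175  23   9  10  75]
[307.8163  78.2449] [295  63  28  33  49]
[127.051   94.4184] [112  65  30  60 196]
[ 83.443  104.1899] [67 94 35 22 79]
[555.9211  98.5263] [552  94   8  11  38]
[271.7957 102.1613] [267  97  11  11  93]
[335.9  110.75] [324  97  24  28  40]
[519.0542 157.1675] [493 129  65  64 203]
[165.3985 184.7368] [154 145  28  61 133]
[336.0931 219.3249] [314 197  44  45 591]
[204.025 214.5  ] [189 207  33  16  80]
pin [0.5241 0.1685 0.186 ] pivot [0.52   0.1419 0.166 ]
stage [[0.5098 0.209  0.142 ]
 [0.5067 0.0782 0.142 ]
 [0.6829 0.0776 0.142 ]]
sizes 0.13081905538155122 0.17614424546025725 yaws -0.1991785044138493 -1.3332160161183992
origin [0.6101 0.1421] [0.6083 0.1452] [0.6104 0.1409]
origin [0.611  0.1406] [0.6092 0.1462] [0.6094 0.1395]
```

```bash
python3 -m pendant '[0.97,-0.1,0,0,0,0,0.97,-0.1,0,0,0,0,0.97,-0.1,0,0,0,0,0,0,1,0,0,0,0,0,1,0,0,0,0,0,1,0,0,0,0,0,0,0,0,0]'
python3 - <<'E'
from cell import manip
from h import *
s=manip.read_state();c=wristcal(manip.capture("wrist"),s);np.savez("w3.npz",**c)
print(s["position"],"pin should be",proj(c,[.524,.169,.186]))
cv2.imwrite("pics/w3.png",cv2.resize(c["img"][100:400,130:430],None,fx=2,fy=2)[:,:,::-1])
E
```

```text
clock: 4.35
position: [0.5221, 0.1664, 0.2571]
tcp_rot: [-2.901, -1.201, 0.008]
wrist_force: [0.1, -0.9, -0.3]
finger_gap: 0.0258
gripper_force: 0.0
[0.52212631 0.16635295 0.25712606] pin should be [280.21912717 215.5466887 ]
```

View pics/w3.png

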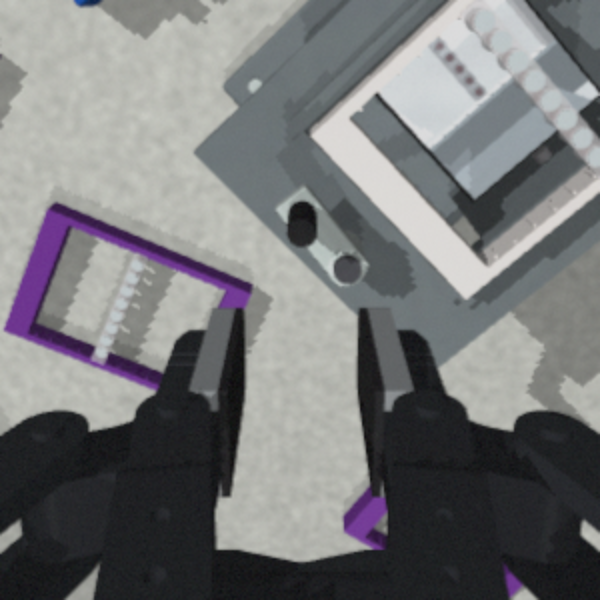

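The crop shows the pin top at (302,233), as predicted, and the pivot at (347,268). The pin is centred between the fingers, so I go down around it.

```bash
python3 -m pendant '[0.1,0,0.9,0,0,0,0,0,0.9,0,0,0,0,0,0.8,0,0,0,0,0,0,0,0,0]'
python3 - <<'E'
from h import *
c=dict(np.load("w3.npz"));print(onz(c,303.5,234,.166),onz(c,303.5,234,.17),onz(c,281,216,.186))
E
```

```text
clock: 4.8
position: [0.5248, 0.1685, 0.1947]
tcp_rot: [-2.902, -1.202, 0.003]
wrist_force: [-0.6, 0.2, -1.6]
finger_gap: 0.0254
gripper_force: 0.0
[0.52103326 0.14274235 0.166     ] [0.52197786 0.14407557 0.17      ] [0.52413684 0.16843242 0.186     ]
```

```bash
python3 -m pendant '[0,0.3,0,0,0,0,0.16,0.22,0,0,0,0,0.1,0.25,0,0,0,0,0.04,0.27,0,0,0,0,-0.04,0.27,0,0,0,0,-0.1,0.25,0,0,0,0,-0.16,0.22,0,0,0,0,0,0.04,0,0,0,0,0,0,0,0,0,0,0,0,0,0,0,0]'
python3 - <<'E'
from cell import manip
from h import *
s=manip.read_state();c=wristcal(manip.capture("wrist"),s);np.savez("w4.npz",**c)
print(s["position"],s["wrist_force"])
cv2.imwrite("pics/w4.png",cv2.resize(c["img"][0:350,100:450],None,fx=1.7,fy=1.7)[:,:,::-1])
E
```

```text
clock: 5.8
position: [0.5576, 0.137, 0.1956]
tcp_rot: [2.902, 1.203, -0.0]
wrist_force: [-0.3, -0.8, 0.2]
finger_gap: 0.0259
gripper_force: 0.0
[0.55762331 0.13695508 0.19560992] [-0.3366566  -0.7632212   0.24913917]
```

View pics/w4.png

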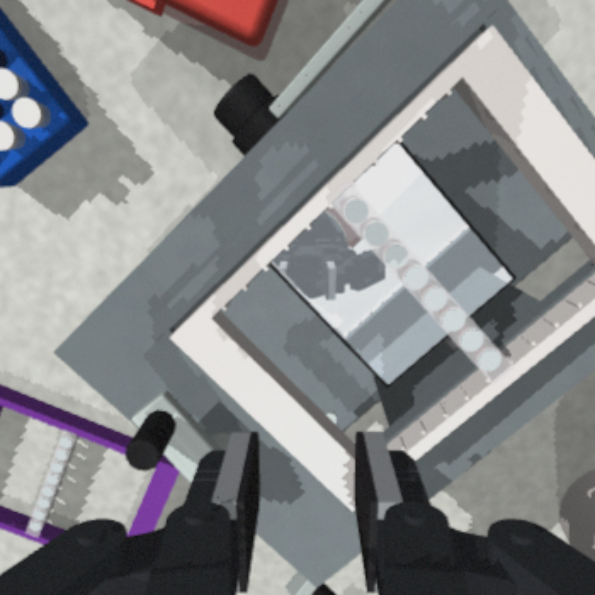

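Run:
```python
from h import *
c=dict(np.load("w4.npz"))
for u,v,z in((145,455,.186),(157,415,.164),(157,415,.186)): print(onz(c,100+u/1.7,v/1.7,z),z)
print(proj(c,[.524,.1685,.186]),proj(c,[.524,.1685,.164]),proj(c,[.5215,.143,.166]))
```

```text
[0.52447365 0.1676175  0.186     ] 0.186
[0.52498034 0.17069373 0.164     ] 0.164
[0.53596806 0.17314775 0.186     ] 0.186
[183.21414472 267.09119409] [194.27261483 248.01065388] [225.90605288 283.0446543 ]
```

The pin did not move, and in the view the half-open tips stand only about 4 mm ahead of the TCP, so they passed above it. I raise the tool, go back over the pin and go deeper step by step.

```bash
python3 -m pendant '[0,0,-0.8,0,0,0,0,-0.91,0,0,0,0,0,-0.91,0,0,0,0,0,0,0.8,0,0,0,0,0,0.2,0,0,0,0,0,0.2,0,0,0,0,0,0,0,0,0]'
python3 -m pendant '[0,0,0.2,0,0,0,0,0,0,0,0,0]'
python3 - <<'E'
from cell import manip
from h import *
s=manip.read_state();c=wristcal(manip.capture("wrist"),s);np.savez("w5.npz",**c)
print(s["position"],s["wrist_force"])
cv2.imwrite("pics/w5.png",cv2.resize(c["img"][150:400,130:430],None,fx=2,fy=2)[:,:,::-1])
E
```

```text
clock: 6.55
position: [0.5254, 0.1688, 0.1851]
tcp_rot: [-2.902, -1.203, 0.001]
wrist_force: [-0.0, 0.3, 0.7]
finger_gap: 0.0258
gripper_force: 0.0
clock: 6.75
position: [0.5256, 0.1688, 0.1803]
tcp_rot: [-2.902, -1.202, 0.001]
wrist_force: [0.3, -0.2, 0.1]
finger_gap: 0.0258
gripper_force: 0.0
[0.52563065 0.1688066  0.18025083] [ 0.28784914 -0.21182494  0.09108033]
```

View pics/w5.png

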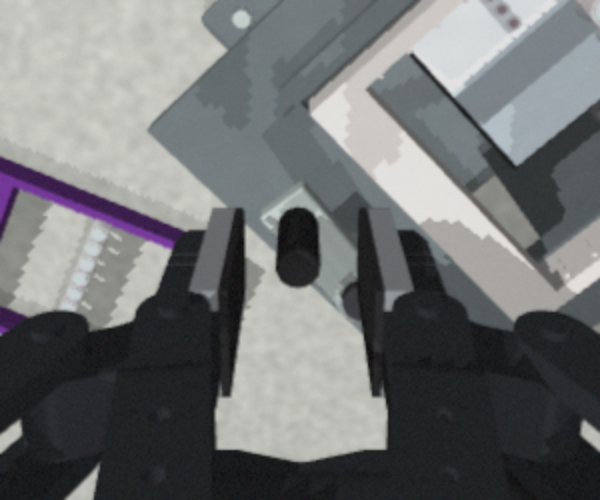

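The pin now stands between the pads at crop (298,245), and the bar is clear below. I go down a little more and then push round.

```bash
python3 -m pendant '[0,0,0.22,0,0,0,0,0.3,0,0,0,0,0.16,0.22,0,0,0,0,0,0,0,0,0,0]'
python3 -m pendant '[0.1,0.25,0,0,0,0,0.04,0.27,0,0,0,0,-0.04,0.27,0,0,0,0,-0.1,0.25,0,0,0,0,-0.16,0.22,0,0,0,0,0,0.04,0,0,0,0,0,0,0,0,0,0]'
python3 - <<'E'
from cell import manip
from h import *
s=manip.read_state();c=wristcal(manip.capture("wrist"),s);np.savez("w6.npz",**c)
print(s["position"],s["wrist_force"])
a=np.array([.5215,.143]);print("secured pin px",proj(c,[.5475,.1425,.186]),"open",proj(c,[.524,.168,.186]))
g=cv2.cvtColor(c["img"],cv2.COLOR_RGB2GRAY)
print(cv2.connectedComponentsWithStats((g[200:300,255:308]<40).astype(np.uint8))[2:])
cv2.imwrite("pics/w6.png",cv2.resize(c["img"][150:400,130:430],None,fx=2,fy=2)[:,:,::-1])
E
```

```text
clock: 7.2
position: [0.5382, 0.1624, 0.1748]
tcp_rot: [-2.902, -1.202, 0.0]
wrist_force: [-0.3, 0.7, -0.1]
finger_gap: 0.0255
gripper_force: 0.1
clock: 7.9
position: [0.5571, 0.1395, 0.1751]
tcp_rot: [-2.895, -1.203, -0.003]
wrist_force: [-2.8, 20.0, 1.4]
finger_gap: 0.0258
gripper_force: 7.8
[0.55707553 0.13948281 0.17513596] [-2.81889672 19.99613037  1.38404567]
secured pin px [259.4495674  296.50197824] open [176.45855206 293.0723372 ]
(array([[   0,    0,   53,  100, 4799],
       [  46,    4,    1,    1,    1],
       [  52,   10,    1,    1,    1],
       [   0,   67,   17,   33,  498],
       [  11,   99,    1,    1,    1]], dtype=int32), array([[27.88831006, 46.04917691],
       [46.        ,  4.        ],
       [52.        , 10.        ],
       [ 7.74096386, 82.8253012 ],
       [11.        , 99.        ]]))
```

The 20 N on the tool along +y shows the clip is against its stop. I back off, lift, turn the tool for the handle and look.

```bash
python3 -m pendant '[0,-0.28,0,0,0,0,0,0,-0.9,0,0,0,0,0,-0.9,0,0,0,0,0,-1,0,0,-0.94,0,0,-1,0,0,-0.94,0,0,0,0,0,-0.94,0,0,0,0,0,-0.94,0,0,0,0,0,-0.94,0,0,0,0,0,-0.94,0,0,0,0,0,0]' 0.5
python3 - <<'E'
from cell import manip
from h import *
np.set_printoptions(precision=4,suppress=True)
s=manip.read_state();c=wristcal(manip.capture("wrist"),s);np.savez("w7.npz",**c)
print(s["position"],Ro.from_rotvec(s["tcp_rot"]).as_matrix())
O=np.array([.609,.1425]);R=Ro.from_euler('z',-1.2,degrees=True).as_matrix()
P=lambda x,y,z:proj(c,R@[x,y,0]+[*O,z])
print("pin top pred",P(-.06,0,.186),"pivot",P(-.086,0,.166),"lens",proj(c,[.7417,.1366,.1313]),"handle",P(-.118,-.108,.12))
g=cv2.cvtColor(c["img"],cv2.COLOR_RGB2GRAY)
n,l,st,ce=cv2.connectedComponentsWithStats((g<45).astype(np.uint8))
for i in range(1,n):
    if st[i,4]>60: print(ce[i],st[i])
t=manip.capture("top");np.savez("t7.npz",**t);q=manip.capture("side");np.savez("s7.npz",**q)
a=c["img"][60:400,150:560];b=cv2.resize(q["img"][150:240,240:370],(410,284))
cv2.imwrite("pics/w7.png",np.hstack([cv2.copyMakeBorder(a,0,0,0,0,0),cv2.copyMakeBorder(b,0,56,0,0,0)])[:,:800,::-1])
E
```

```text
clock: 8.95
position: [0.5529, 0.141, 0.2703]
tcp_rot: [2.216, 2.225, -0.001]
wrist_force: [-0.3, 0.8, 0.6]
finger_gap: 0.043
gripper_force: 0.0
[0.5529 0.141  0.2703] [[-0.0039  1.      0.0004]
 [ 1.      0.0039 -0.0012]
 [-0.0012  0.0004 -1.    ]]
pin top pred [275.7203 210.9306] pivot [240.3834 201.6219] lens [507.8247 199.7669] handle [212.8285 296.4214]
[117.9907   7.285 ] [ 86   0  68  17 214]
[230.1348   3.9213] [225   0  11  10  89]
[247.9824  20.6784] [221  14  54  14 227]
[153.7855 126.6888] [128  75  53 107 331]
[340.2449  92.0742] [326  79  30  27 633]
[ 78.9948 128.9119] [ 68 110  23  38 193]
[103.0102 174.5357] [ 91 155  25  40 196]
[537.9852 205.5172] [ 504  175   56   63 2440]
[272.2673 209.1751] [266 199  13  21 217]
[277.5386 368.4933] [    0   256   560   164 42231]
[202.2804 272.6355] [194 267  16  12 107]
```

View pics/w7.png

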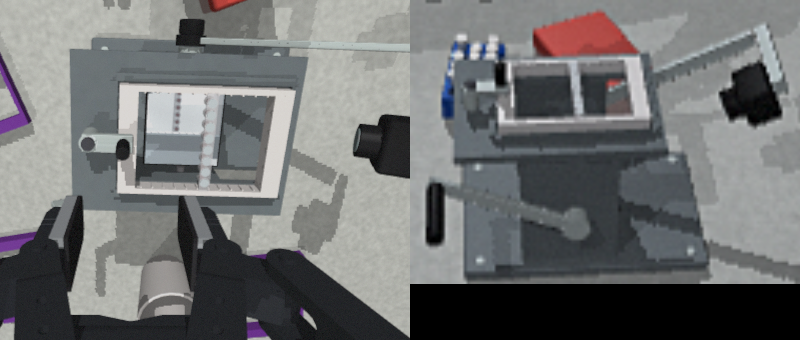

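The left panel shows the clip square over the plate's end, pivot at (88,143) and pin at (122,148), and the lens front at (360,139). In the right panel the clip is square as well. Now I refine the lens and work out the handle target.

Run:
```python
from h import *
np.set_printoptions(precision=4,suppress=True)
c=dict(np.load("w7.npz"));s=dict(np.load("side0.npz"));t=dict(np.load("top0.npz"));w2=dict(np.load("w2.npz"));s7=dict(np.load("s7.npz"))
ft=(190+245/3.6,95+150/3.6);fs=(235+525/5,145+187/5)
L=[tri([ray(c,509,199),ray(s,*fs)]),tri([ray(c,509,199),ray(s,*fs),ray(t,*ft)]),tri([ray(c,509,199),ray(t,*ft)])]
O=np.array([.609,.1425,.065])
for l in L:
    d=l-O;print(l,np.hypot(d[0],d[2]),"elev",np.arctan2(d[2],d[0]),np.arcsin(d[2]/.15))
# handle
print("bar w2",onz(w2,336.1,219.3,.12),"tri",tri([ray(w2,336,219.3),ray(t,303.3,244),ray(s,247.7,217.3)]))
# stage corners from w7 (z .142): crop+ (150,60)
for (u,v),(x,y) in zip([(70,50),(308,57),(72,209),(281,215)],[(-.102,.066),(.076,.066),(-.102,-.066),(.076,-.066)]):
    p=onz(c,150+u,60+v,.142);R=Ro.from_euler('z',-1.2,degrees=True).as_matrix();print(p[:2],"O",p[:2]-(R@[x,y,0])[:2])
# plate corners top (z .1564)
p=np.array([onz(c,150+u,60+v,.1564) for u,v in[(119,83),(294,89),(120,191),(277,199)]]);print("plate",p.mean(0),p[:,:2])
# strip middle underside approx: wells tops at crop
print("strip",onz(c,150+207,60+140,.156))
```

```text
[0.7433 0.1372 0.131 ] 0.1496426464752899 elev 0.4564521015960081 0.45528261009660964
[0.742  0.1369 0.1312] 0.14858773095748787 elev 0.46151484047418434 0.45683777320706
[0.7399 0.1373 0.1338] 0.14788493169187156 elev 0.4842221822826916 0.47681983747828893
bar w2 [0.4857 0.0352 0.12  ] tri [0.486  0.0358 0.1192]
[0.5072 0.2079] O [0.6078 0.1398]
[0.6844 0.2037] O [0.6071 0.1393]
[0.5028 0.0773] O [0.6061 0.1411]
[0.6818 0.0723] O [0.6072 0.1399]
plate [0.607  0.1406 0.1564] [[0.5438 0.1856]
 [0.6706 0.1818]
 [0.5442 0.1007]
 [0.6696 0.0943]]
strip [0.6103 0.143  0.156 ]
```

```bash
python3 -m pendant '[-0.88,-0.76,0,0,0,0,-0.88,-0.76,0,0,0,0,-0.88,-0.76,0,0,0,0,-0.88,-0.76,0,0,0,0,-0.88,-0.76,0,0,0,0,0,0,0.8,0,0,0.17,0,0,0.8,-1,0,0,0,0,0,-1,0,0,0,0,0,0,0,0]'
cat > m.py <<'E'
from cell import manip
from h import *
np.set_printoptions(precision=4,suppress=True)
s=manip.read_state();M=Ro.from_rotvec(s["tcp_rot"]).as_matrix()
B=np.array([.4859,.0315,.1195])
print(s["q"],M,"to bar, tool units",M.T@(B-s["position"])/.025)
E
python3 m.py
python3 - <<'E'
from m import *
c=wristcal(manip.capture("wrist"),s);np.savez("w8.npz",**c)
g=cv2.cvtColor(c["img"],cv2.COLOR_RGB2GRAY)
n,l,st,ce=cv2.connectedComponentsWithStats((g<45).astype(np.uint8))
for i in range(1,n):
    if st[i,4]>150: print(ce[i],st[i])
print(proj(c,[.486,.0355,.1195]),proj(c,[.486,.0665,.1195]),proj(c,[.486,.0045,.1195]))
E
```

```text
clock: 10.0
position: [0.4555, 0.0321, 0.2353]
tcp_rot: [2.131, 2.079, 0.229]
wrist_force: [-0.6, 0.8, 0.4]
finger_gap: 0.0428
gripper_force: 0.0
[-0.2515 -0.6463 -0.5517  1.4524  0.0495  1.349 ] [[ 0.0243  0.9759  0.2168]
 [ 0.9997 -0.0239 -0.0046]
 [ 0.0007  0.2168 -0.9762]] to bar, tool units [0.0042 0.185  4.7843]
[-0.2515 -0.6463 -0.5517  1.4524  0.0495  1.349 ] [[ 0.0243  0.9759  0.2168]
 [ 0.9997 -0.0239 -0.0046]
 [ 0.0007  0.2168 -0.9762]] to bar, tool units [0.0042 0.185  4.7843]
[412.1343  30.3922] [395  18  35  25 566]
[286.708  194.7103] [ 279  156   17   79 1267]
[278.0449 368.1538] [    0   234   560   186 41518]
[481.764  252.0062] [479 236   8  32 161]
[287.2824 195.2786] [286.5564 155.189 ] [287.96   232.6877]
```

The bar's blob matches the prediction to within 1 px, so I descend onto it and close.

```bash
python3 -m pendant '[0,0.18,0.95,0,0,0,0,0,0.95,0,0,0,0,0,0.95,0,0,0,0,0,0.95,0,0,0,0,0,0.8,0,0,0,0,0,0,0,0,0]'; python3 m.py | tail -1
```

```text
clock: 10.65
position: [0.4853, 0.0313, 0.1213]
tcp_rot: [2.136, 2.087, 0.22]
wrist_force: [-0.7, 1.6, -0.4]
finger_gap: 0.0424
gripper_force: 0.0
 [ 0.002   0.2062 -0.9785]] to bar, tool units [0.0066 0.0081 0.0743]
```

```bash
python3 -m pendant '[0,0,0,0,0,0,0,0,0,0,0,0,0,0,0,0,0,0,0,0,0,0,0,0,0,0,0,0,0,0,0,0,0,0,0,0]' 0
python3 - <<'E'
from m import *
# rigid rotation about the mirror axis by d deg
O=np.array([.607,.14,.065]);ax=Ro.from_euler('z',-1.2,degrees=True).apply([0,1,0])
p=s["position"];r=p-O;r-=ax*(r@ax);print("radius",np.linalg.norm(r),"lean",np.degrees(np.arctan2(-r[0],r[2])))
# put axis consistent: known crank 65deg,130mm
Om=p+ [.118,0,-.055];print("axis from grip",Om)
d=np.radians(5.)
Q=Ro.from_rotvec(ax*d)
for rr in(r,np.array([-.1178,0,.0549])):
    print("row",M.T@(Q.apply(rr)-rr)/.025,M.T@ax*5/8)
E
```

```text
clock: 11.25
position: [0.4853, 0.0311, 0.1254]
tcp_rot: [2.132, 2.084, 0.223]
wrist_force: [-11.3, -0.6, 7.2]
finger_gap: 0.0097
gripper_force: 58.8
[-0.2344 -0.5534 -0.6898  1.2261  0.0447  1.3635] [[ 0.0224  0.9772  0.2113]
 [ 0.9997 -0.022  -0.0045]
 [ 0.0002  0.2114 -0.9774]] to bar, tool units [ 0.0177 -0.0272  0.2339]
radius 0.13376466510809507 lean 63.172292321625406
axis from grip [0.6033 0.0311 0.0704]
row [ 0.0004  0.3094 -0.3495] [ 0.625  -0.0009 -0.0001]
row [ 0.0004  0.2896 -0.3489] [ 0.625  -0.0009 -0.0001]
```

The gap is 9.7 mm instead of 14, so only the tips hold the bar, above its middle. The fingers reach less far ahead than stated. I open, go about 20 mm deeper and close again.

```bash
python3 -m pendant '[0,0,0,0,0,0,0,0,0,0,0,0,0,0,0,0,0,0,0,0,0,0,0,0]' 0.5; python3 m.py|tail -1; python3 -m pendant '[0,0,0.4,0,0,0,0,0,0.4,0,0,0,0,0,0,0,0,0]'; python3 m.py | tail -1
```

```text
clock: 11.65
position: [0.4863, 0.0312, 0.1243]
tcp_rot: [2.13, 2.084, 0.226]
wrist_force: [0.3, 1.2, -0.4]
finger_gap: 0.0424
gripper_force: 0.0
 [ 0.0009  0.2135 -0.9769]] to bar, tool units [ 0.0114 -0.0586  0.185 ]
clock: 11.95
position: [0.4893, 0.0314, 0.102]
tcp_rot: [2.133, 2.086, 0.223]
wrist_force: [-0.9, 0.2, -0.2]
finger_gap: 0.0426
gripper_force: 0.0
 [ 0.0016  0.2099 -0.9777]] to bar, tool units [ 0.0006  0.0141 -0.715 ]
```

```bash
python3 -m pendant '[0,0,0,0,0,0,0,0,0,0,0,0,0,0,0,0,0,0,0,0,0,0,0,0,0,0,0,0,0,0]' 0
python3 - <<'E'
from m import *
ax=Ro.from_euler('z',-1.2,degrees=True).apply([0,1,0])
p=s["position"]
# bar at stated crank pose: 65 deg, 130 mm; TCP offset from the axis
for O in(np.array([.607,.14,.065]),):
    bar=O+Ro.from_euler('z',-1.2,degrees=True).apply([-.1178,-.112,.0549]);print("bar pred",bar)
    r=p-O;r-=ax*(r@ax);d=np.radians(5.5);Q=Ro.from_rotvec(ax*d)
    print("row",M.T@(Q.apply(r)-r)/.025,M.T@ax*5.5/8)
    print("end",O+ax*((p-O)@ax)+Ro.from_rotvec(ax*np.radians(33.2)).apply(r))
print("pitch",np.degrees(np.arctan2(M[0,2],-M[2,2])))
E
```

```text
clock: 12.45
position: [0.4898, 0.0312, 0.1044]
tcp_rot: [2.131, 2.085, 0.224]
wrist_force: [-6.1, 0.3, 2.0]
finger_gap: 0.0122
gripper_force: 58.4
[-0.2322 -0.5313 -0.7128  1.1806  0.0451  1.3654] [[ 0.022   0.9771  0.2117]
 [ 0.9998 -0.0217 -0.0038]
 [ 0.0009  0.2117 -0.9773]] to bar, tool units [ 0.0092 -0.0232 -0.6236]
bar pred [0.4869 0.0305 0.1199]
row [ 0.0006  0.26   -0.3871] [ 0.6875 -0.0008  0.0005]
end [0.5301 0.0304 0.1609]
pitch 12.22306736121262
```

```bash
python3 -m pendant '[0,0.13,-0.194,0.344,0,0,0,0.13,-0.194,0.344,0,0,0,0.13,-0.194,0.344,0,0,0,0.13,-0.194,0.344,0,0,0,0,0,0,0,0]'
cat > a.py <<'E'
from m import *
ax=Ro.from_euler('z',-1.2,degrees=True).apply([0,1,0])
O=np.array([.607,.14,.065]);r=s["position"]-O;r-=ax*(r@ax)
r0=np.array([.4898,.0312,.1044])-O;r0-=ax*(r0@ax)
lean=lambda r:np.degrees(np.arctan2(-r[0],r[2]))
print("tilt by TCP",lean(r0)-lean(r),"by pitch",12.22-np.degrees(np.arctan2(M[0,2],-M[2,2])),"radius",np.linalg.norm(r),np.linalg.norm(r0))
E
python3 a.py|tail -1
```

```text
clock: 12.95
position: [0.4995, 0.0309, 0.1257]
tcp_rot: [2.238, 2.189, 0.02]
wrist_force: [-11.4, -1.2, 7.1]
finger_gap: 0.012
gripper_force: 60.5
tilt by TCP 11.08048590951833 by pitch 11.248912025671974 radius 0.12142743972528981 0.12146355772162062
```

```bash
python3 -m pendant '[0,0.11,-0.21,0.344,0,0,0,0.12,-0.205,0.344,0,0,0,0.13,-0.2,0.344,0,0,0,0.13,-0.194,0.344,0,0,0,0,0,0,0,0]'; python3 a.py|tail -1
```

```text
clock: 13.45
position: [0.5134, 0.0305, 0.145]
tcp_rot: [-2.152, -2.106, 0.183]
wrist_force: [-7.0, -1.7, 4.1]
finger_gap: 0.0121
gripper_force: 60.9
tilt by TCP 22.319446929048823 by pitch 22.18357418172409 radius 0.12135927010464263 0.12146355772162062
```

```bash
python3 -m pendant '[0,0.12,-0.2,0.344,0,0,0,0.13,-0.197,0.344,0,0,0,0.13,-0.194,0.344,0,0,0,0.13,-0.194,0.344,0,0,0,0,0,0,0,0,0,0,0,0,0,0]'; python3 a.py|tail -1
python3 - <<'E'
from m import *
for n in("side","top"):
    c=manip.capture(n);np.savez(f"{n}9.npz",**c)
    cv2.imwrite(f"pics/{n}9.png",c["img"][:,:,::-1])
s9=dict(np.load("side9.npz"));s0=dict(np.load("s7.npz"))
c=wristcal(manip.capture("wrist"),manip.read_state());np.savez("w9.npz",**c)
R=Ro.from_euler('z',-1.2,degrees=True).as_matrix();O=np.array([.607,.14,.065])
# predicted crank line pixels (arm plane y=-.073) for tilts, from side camera
for th in(28,31,33,35,38):
    a=np.radians(65-th);print(th,[proj(s9,O+R@[-k*np.sin(a),-.075,k*np.cos(a)]).round(1) for k in(.05,.13)],"wrist",[proj(c,O+R@[-.13*np.sin(a),y,.13*np.cos(a)]).round(1) for y in(-.077,-.139)])
E
python3 - <<'E'
from h import *
c=dict(np.load("w9.npz"));s=dict(np.load("side9.npz"))
g=cv2.cvtColor(c["img"],cv2.COLOR_RGB2GRAY)
for v in range(150,260,10):
    print(v,g[v,180:400:5].tolist())
E
```

```text
clock: 14.05
position: [0.5304, 0.0299, 0.161]
tcp_rot: [-2.043, -1.999, 0.367]
wrist_force: [-4.8, -1.5, 2.5]
finger_gap: 0.0122
gripper_force: 61.1
tilt by TCP 33.345493511989694 by pitch 33.05397614006917 radius 0.12132676302007983 0.12146355772162062
[-0.1617  0.3705  0.2149  1.7758 -0.0491  1.4398] [[ 0.0218  0.9344 -0.3556]
 [ 0.9998 -0.0202  0.0083]
 [ 0.0005 -0.3557 -0.9346]] to bar, tool units [ 0.0226 -1.0758  2.184 ]
28 [array([281.4, 211. ]), array([262.2, 193.6])] wrist [array([265.8, 204.8]), array([267.4, 336.5])]
31 [array([282.2, 210.5]), array([264.4, 192.4])] wrist [array([275.1, 209.1]), array([275.7, 345. ])]
33 [array([282.8, 210.2]), array([265.9, 191.5])] wrist [array([282.2, 212. ]), array([281.9, 350.8])]
35 [array([283.3, 209.9]), array([267.4, 190.8])] wrist [array([290. , 215.1]), array([288.7, 356.7])]
38 [array([284.2, 209.6]), array([269.7, 189.7])] wrist [array([303.1, 219.8]), array([300.1, 365.8])]
150 [186, 199, 201, 195, 194, 193, 186, 203, 200, 199, 203, 193, 136, 126, 126, 126, 123, 126, 127, 124, 127, 125, 128, 127, 127, 127, 123, 122, 124, 124
[... 1567 characters left out ...]
, 198, 196, 138, 143, 136, 138, 141, 141, 144, 144, 138, 141]
230 [202, 187, 197, 203, 192, 199, 196, 192, 195, 196, 199, 196, 200, 201, 203, 197, 201, 29, 34, 33, 34, 34, 31, 25, 201, 198, 198, 196, 201, 199, 196, 193, 196, 194, 174, 140, 139, 134, 143, 141, 139, 145, 134, 130]
240 [189, 192, 169, 179, 175, 168, 173, 175, 172, 171, 176, 162, 157, 153, 158, 169, 196, 22, 36, 38, 34, 30, 29, 20, 190, 188, 197, 193, 196, 193, 198, 194, 196, 199, 144, 135, 138, 138, 135, 137, 138, 136, 137, 141]
250 [91, 91, 92, 95, 95, 95, 96, 94, 96, 97, 97, 95, 98, 76, 43, 178, 176, 32, 35, 34, 30, 33, 28, 22, 200, 196, 191, 194, 195, 196, 195, 190, 197, 192, 141, 144, 142, 133, 137, 138, 144, 142, 139, 139]
```

The bar's centre in the wrist view (column 280.5) and the TCP arc both give a tilt of about 33°, which is the target. I let it settle and hand in.

```bash
python3 -m pendant '[0,0,0,0,0,0,0,0,0,0,0,0,0,0,0,0,0,0,0,0,0,0,0,0,0,0,0,0,0,0]'; python3 a.py|tail -1; python3 -c "
from cell import manip
print(abs(manip.read_state()['dq']).max()); print(manip.hand_in())"
```

```text
clock: 14.7
position: [0.5305, 0.03, 0.161]
tcp_rot: [-2.044, -2.0, 0.365]
wrist_force: [-3.7, -2.3, 1.8]
finger_gap: 0.0118
gripper_force: 61.1
tilt by TCP 33.380351006466014 by pitch 32.94412269490544 radius 0.12129886043006546 0.12146355772162062
0.0014423808877422836
the job is handed in; nothing more can be done
None
```

I turned the clip square against its stop, then tilted the mirror to about 33° and handed in at 14.7 s with the arm still holding the handle; the verdict wasn't shown, and I set the angle from the measured lens and strip positions, not from the reflection itself.

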